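Load the dry-block heater and close it

TASK

Start an incubation in the dry-block heater: lift the cover plate off its two pins and lay it flat on the bench, handle up, then stand every amber sample pot from the bench in a well of the block and press its blue cap fully home. When all pots are in and capped, put the cover back over both pins so that it lies flush on the rim; the dial's pointer must also be turned to the red marker. Do not disturb the other things on the bench.

Things in the scene. Friction and masses are not known exactly. Their poses are not given: they have to be found in the camera images.
- heater: dry-block heater: white housing with blue base band, fixed. Origin on the bench under the middle of its recess; +x away from the operator. The recess, 110 (x) by 210 (y) mm, is open on top; its floor is the top of an aluminium block, 55 mm above the bench. Rim and control deck are level at 85 mm. Outside it spans x -160 to +67 mm, y +-127 mm; the deck with the dial is the part x -160 to -55 mm
- well1 (a point): centre of the mouth (on the block's top) of well 1 of four alike round wells in a row along the heater's y, 45 mm apart, well 1 at the heater's -y end; each is 33 mm across with a small chamfer and 20 mm deep, with a flat floor
- well2 (a point): centre of the mouth (on the block's top) of well 2 of four alike round wells in a row along the heater's y, 45 mm apart, well 1 at the heater's -y end; each is 33 mm across with a small chamfer and 20 mm deep, with a flat floor
- well3 (a point): centre of the mouth (on the block's top) of well 3 of four alike round wells in a row along the heater's y, 45 mm apart, well 1 at the heater's -y end; each is 33 mm across with a small chamfer and 20 mm deep, with a flat floor
- well4 (a point): centre of the mouth (on the block's top) of well 4 of four alike round wells in a row along the heater's y, 45 mm apart, well 1 at the heater's -y end; each is 33 mm across with a small chamfer and 20 mm deep, with a flat floor
- pin_left (a point): foot, at rim height, of the left locating pin (heater's +y side): a steel pin 8 mm in diameter that stands up 21 mm from the rim, its last 9 mm tapering to 3 mm
- pin_right (a point): foot of the right locating pin (heater's -y side), like the left one; the pins are 232 mm apart
- cover_seat (a point): point on the heater at rim height midway between the two pins, above the middle of the recess; axes as the heater's. With the cover home, cover_handle lies 24 mm straight above it
- cover_handle (a point): centre of the black handle rib of the loose grey cover plate (x across the plate, y along it, z up), 24 mm above its flat underside. Rib: 16 mm thick (x), 90 mm long (y), top 40 mm above the underside. Plate: 130 by 250 by 8 mm, 0.4 kg, with a 14 mm through hole at y = +116 and -116 mm that drops over a pin; fits either way round. Starts seated on the pins
- pot1_mid (a point): centre of the amber glass body of sample pot 1 (may be absent), 28 mm in diameter, 36 mm high, 60 g; 18 mm above its underside, z up. Its blue snap cap, 22 mm in diameter, 10 mm high, has its top 50 mm above the pot's underside when loose, 46 mm when home. Starts upright on the bench; fully down in a well its underside is 35 mm above the bench
- pot2_mid (a point): centre of the amber glass body of sample pot 2 (may be absent), 28 mm in diameter, 36 mm high, 60 g; 18 mm above its underside, z up. Its blue snap cap, 22 mm in diameter, 10 mm high, has its top 50 mm above the pot's underside when loose, 46 mm when home. Starts upright on the bench; fully down in a well its underside is 35 mm above the bench
- pot3_mid (a point): centre of the amber glass body of sample pot 3 (may be absent), 28 mm in diameter, 36 mm high, 60 g; 18 mm above its underside, z up. Its blue snap cap, 22 mm in diameter, 10 mm high, has its top 50 mm above the pot's underside when loose, 46 mm when home. Starts upright on the bench; fully down in a well its underside is 35 mm above the bench
- pot4_mid (a point): centre of the amber glass body of sample pot 4 (may be absent), 28 mm in diameter, 36 mm high, 60 g; 18 mm above its underside, z up. Its blue snap cap, 22 mm in diameter, 10 mm high, has its top 50 mm above the pot's underside when loose, 46 mm when home. Starts upright on the bench; fully down in a well its underside is 35 mm above the bench
- cap1 (a joint): how far the snap cap of pot 1 is pressed on, in m: 0 loose (standing 4 mm proud), 0.004 fully home; it slides stiffly at about 6 N and stays where it is left
- cap2 (a joint): how far the snap cap of pot 2 is pressed on, in m: 0 loose (standing 4 mm proud), 0.004 fully home; it slides stiffly at about 6 N and stays where it is left
- cap3 (a joint): how far the snap cap of pot 3 is pressed on, in m: 0 loose (standing 4 mm proud), 0.004 fully home; it slides stiffly at about 6 N and stays where it is left
- cap4 (a joint): how far the snap cap of pot 4 is pressed on, in m: 0 loose (standing 4 mm proud), 0.004 fully home; it slides stiffly at about 6 N and stays where it is left
- dial (a joint): angle of the heater's dial in rad, growing clockwise seen from above, 0 to 2.9; at 0 the pointer points along the heater's +y. It stays where it is left (friction about 0.04 N m)
- dial_grip (a point): on the dial's vertical axis, 22 mm above the deck, at grip height; x is the pointer's direction, turning with the dial. The dial is a black disc 42 mm across, 11 mm high, with an upright grip bar 40 mm long (x), 12 mm thick (y), top 33 mm above the deck; a white line on the bar runs from the axis to the pointer end
- setmark: small red set-point marker, 11 by 6 mm, on the deck at the edge of the dial's scale, clockwise of the pointer at the start. The origin lies on the dial's axis at deck height; its x axis points from the axis to the red marker, which is 30 to 41 mm out
- tuberack: bystander: green tube rack, 60 by 110 mm, 92 mm high with its capped tubes; origin under its centre
- reagent: bystander: small clear reagent bottle with a blue cap, 56 mm in diameter, 85 mm high; origin under its centre
- tipbox: bystander: blue pipette-tip box with a clear lid, 87 by 122 mm, 73 mm high; origin under its centre
- sharpsbin: bystander: yellow sharps bin, 118 mm square, 195 mm high; origin under its centre

How it is judged (in metres and radians):
On the way, in this order (a step that is already met when the one before it is completed fails the run):
1. the cover is off the heater and lies flat on the bench, handle up (height (world z) of cover_handle below 0.03 m and angle between cover_handle's own z axis and vertical below 0.1 rad), for 0.2 s.
2. every pot that is there stands fully down in a well with its cap pressed home ((horizontal distance between pot1_mid and well1 below 0.006 m or horizontal distance between pot1_mid and well2 below 0.006 m or horizontal distance between pot1_mid and well3 below 0.006 m or horizontal distance between pot1_mid and well4 below 0.006 m) and z of each of pot1_mid, pot2_mid, pot3_mid, pot4_mid in the frame of heater below 0.057 m and angle between each of pot1_mid, pot2_mid, pot3_mid, pot4_mid's own z axis and vertical below 0.15 rad and value of joint each of cap1, cap2, cap3, cap4 above 0.003 m and (horizontal distance between pot2_mid and well1 below 0.006 m or horizontal distance between pot2_mid and well2 below 0.006 m or horizontal distance between pot2_mid and well3 below 0.006 m or horizontal distance between pot2_mid and well4 below 0.006 m) and (horizontal distance between pot3_mid and well1 below 0.006 m or horizontal distance between pot3_mid and well2 below 0.006 m or horizontal distance between pot3_mid and well3 below 0.006 m or horizontal distance between pot3_mid and well4 below 0.006 m) and (horizontal distance between pot4_mid and well1 below 0.006 m or horizontal distance between pot4_mid and well2 below 0.006 m or horizontal distance between pot4_mid and well3 below 0.006 m or horizontal distance between pot4_mid and well4 below 0.006 m)), for 0.2 s.
3. the cover is back on both pins, flush on the rim (horizontal distance between cover_handle and cover_seat below 0.006 m and z of cover_handle in the frame of cover_seat below 0.0265 m and angle between cover_handle's own z axis and vertical below 0.035 rad and angle between the x axis of cover_handle and the x axis of heater, either way round below 0.06 rad), for 0.2 s.
At the end, for the whole second after the job is handed in: Each pot present is upright in a well (6 mm off-centre, 4 mm up at most), its cap pressed at least 3 of 4 mm; the cover is on both pins, flush (at most 6 mm off, 2.5 mm up, tilt 0.035 rad, turned 0.06 rad); the dial points to the red marker within 0.12 rad (all of step 2 and all of step 3 and angle between the x axis of dial_grip and the x axis of setmark, either way round below 0.12 rad); the robot touches nothing.
It fails at once if the tuberack is shoved more than 40 mm or tipped over (distance of tuberack from where it was at the start of the episode above 0.04 m or angle between tuberack's own z axis and vertical above 0.4 rad).
It fails at once if the reagent is shoved more than 40 mm or tipped over (distance of reagent from where it was at the start of the episode above 0.04 m or angle between reagent's own z axis and vertical above 0.4 rad).
It fails at once if the tipbox is shoved more than 40 mm or tipped over (distance of tipbox from where it was at the start of the episode above 0.04 m or angle between tipbox's own z axis and vertical above 0.4 rad).
It fails at once if the sharpsbin is shoved more than 40 mm or tipped over (distance of sharpsbin from where it was at the start of the episode above 0.04 m or angle between sharpsbin's own z axis and vertical above 0.4 rad).
Of pot1, pot2, pot3, pot4 only 2 to 4 are there at a start; the rules pass over those that are not, and their reading is None.
At some moment in a run one of cover, pot1, pot2, pot3, pot4 may be knocked a few centimetres aside while the robot is not near it.
It also fails if it takes over 210 s, if anything falls off the work surface, if the arm or the gripper's body presses on something with over 40 N, if the wrist force passes 120 N, or if a joint passes its speed limit or range.

ROBOT

A 7-joint arm with a two-finger parallel gripper is mounted at the origin on the work surface. World frame = base frame: x ahead of the robot, y to its left, z up, the work surface at z = 0. Lengths are in mm, angles in rad, forces in N, time in s.
With the tool pointing down it reaches from about 400 to 850 mm from the base axis. Payload 6.9 kg.
Tool frame: the origin (TCP) lies on the front face of the gripper's body, between the roots of the fingers; the fingertips stand 73 mm ahead of it and the grasp point (between the pads) lies 54 mm ahead of it (ctrl.tcp_to_grasp is the distance from the TCP to the grasp point, in mm); z points along the fingers, y is the line along which they close (so a half turn about z gives the same grasp; the last joint's range is limited). The gripper opens to 85 mm and grips with 20 to 120 N. Pads are 22 mm wide; open, the fingers measure 114 mm over their backs; the gripper's body (76 mm by 85 mm) begins 54 mm behind the grasp point. The pads swing forward as they close: fully open they stand 13 mm farther back than shut.
Start: joints at [1.438, 0.507, -0.238, 1.5, 0.126, 1.149, -0.155], TCP at [147.199, -607.41, 303.875] pointing down, gripper open.
Joint ranges: [-3.08, 3.08], [-0.24, 2.05], [-1.43, 1.35], [0, 2.5], [-1.52, 4.66], [0.17, 1.96], [-2.89, 2.89]. Speed limits (rad/s): [2.39, 2.39, 3.14, 3.14, 3.14, 3.14, 3.14].

INTERFACE

Orientations are given as a unit quaternion [w, x, y, z].
In Python, from cell import ctrl gives the robot as it stands.
- The arm moves only by the shell command python3 -m jog 'ROWS' [FORCE]. ROWS is JSON, a list of rows, each a list of 3 entries, a list of its own where there are three numbers: the shift along the tool's x, y, z in m, then the turn, a rotation vector about the tool's x, y, z in degrees, then the opening, from 0 (shut) to 1 (fully open). In form: [[[x, y, z], [rx, ry, rz], gripper], ...]. A call has 1 to 8 rows; each row shifts and turns the commanded pose from where the row before left it, along the tool's axes as they then stand; what a row does not reach is not made up. A row lasts 1/12 s, in which the tool goes at most 41.7 mm and 7.16 degrees, less where a joint would pass 70% of its speed; a pose out of reach is approached as far as the arm can. A call is refused whole if a number of a shift passes 0.0417 or a number of a turn 7.16, either way. A call with a gripper value outside its range is refused whole. The fingers move at their own pace and stop on an object; FORCE is the grip in N (left out, the last holds). Time passes only in rows, so rows that do not move let the fingers close. It gives the time, the measured TCP pose, the force, the opening and the grip force at its end, in the units of the state.
- ctrl.state(): the state, without advancing time (a new reading comes with each control period).
- ctrl.read_camera(name): name is "scene" or "top" or "wrist"; returns a dict with "pixels" (480x640x3 uint8, red, green, blue), "range_z" (480x640 float32, mm along the optical axis (not along the pixel's ray), 0 where there is no reading), "mtx" (3x3 intrinsics, pixels), "position" and "orientation" of the camera in the world. Camera axes: x right, y down, z forward; pixel columns grow to the right and rows downward; lengths in mm; the calibration is good to about 2 mm. A picture is of the moment at which its call begins.
- ctrl.close_job(): hands the job in; it is judged then, once.
The state is a dict: "time_s": time; "qpos": joint angles; "qd": joint speeds; "joint_efforts": joint torques, N m; "ee_pos": TCP position; "tcp_rot": TCP orientation; "force": force on the tool from outside, world axes, zero at the start; "ft_torque": the same for the moment, N m; "grip_width": finger opening in mm; "grasp_force": force on a finger pad.
Only numpy, scipy, OpenCV 4.12 (cv2) and the standard library are available. Lean on these libraries where they do the work, as an engineer would, in place of code of your own. Each camera call takes 0.05 s, during which the arm holds its last target. There are 200 camera calls.

## Working session

There is one attempt and no reset: what is moved stays moved. The work goes in short steps, Python scripts to look and compute and a shell command to move; the robot and the scene stay as the last step left them, time stands still between calls to the robot, and variables do not carry over. Pictures are saved under pics/ and viewed, at most 14 in all, crops included, and the job is handed in when it is done.

```bash
ls; mkdir -p pics
python3 - <<'E'
from cell import ctrl
import cv2
print(ctrl.state())
for n in ("scene","top"):
    c=ctrl.read_camera(n); cv2.imwrite(f"pics/{n}0.png",c["pixels"][:,:,::-1]); print(n,c["mtx"].tolist(),c["position"],c["orientation"])
E
```

```text
pics
{'time_s': 0.0, 'qpos': array([ 1.43850447,  0.50829256, -0.23754381,  1.50112904,  0.12566947,
        1.14891729, -0.15481343]), 'qd': array([ 0.0008676 ,  0.00109329, -0.00074155, -0.00037494, -0.00107869,
        0.00022249, -0.00123782]), 'joint_efforts': array([-1.51022223e-04, -6.20610738e+01, -2.18649656e+00, -2.49653006e+01,
        1.27210852e-02,  1.20599155e-02, -1.23330969e-05]), 'ee_pos': array([ 147.07677077, -607.0565935 ,  303.05965156]), 'tcp_rot': array([-8.73466067e-04,  9.92939370e-01,  1.18619702e-01, -1.06402096e-04]), 'force': array([ 0.08999503,  0.13314779, -0.52949692]), 'ft_torque': array([ 0.00579624,  0.07234435, -0.00423924]), 'grasp_force': 0.0, 'grip_width': 85.46488014656961}
scene [[515.5384587361282, 0.0, 313.3108454606435], [0.0, 515.5384587361282, 245.1241428157291], [0.0, 0.0, 1.0]] [1223.79223198  901.29097843  876.40357626] [-0.14446361  0.25713068  0.84643464 -0.44335366]
top [[540.0329572037783, 0.0, 317.2196661505614], [0.0, 540.0329572037783, 232.38797646035684], [0.0, 0.0, 1.0]] [ 332.35148356   -8.75963404 1629.54816628] [-0.05134489  0.70490201 -0.70458147  0.06357525]
```

View pics/scene0.png

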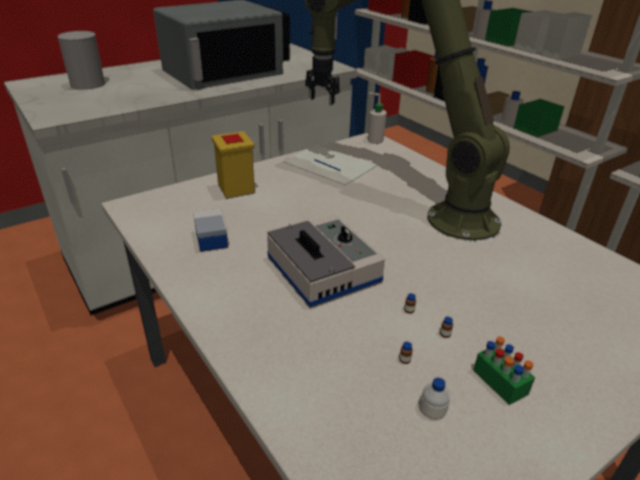

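View pics/top0.png

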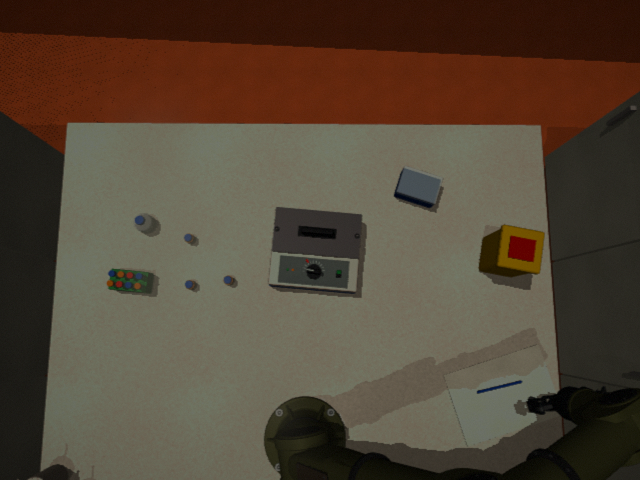

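Three pots with blue caps, at top-view pixels (189,238), (190,285) and (229,281). The heater is around (316,250), with its handle at (317,232) and dial at (314,270). The tip box is at (418,188), the bin at (520,250), and the free bench to the right of the heater is around (415,270).

```bash
cat > h.py <<'E'
import numpy as np, cv2, json
from scipy.spatial.transform import Rotation as R
from cell import ctrl
def rot(q): return R.from_quat([q[1],q[2],q[3],q[0]])
def cam(n,save=None):
    c=ctrl.read_camera(n)
    c["hsv"]=cv2.cvtColor(c["pixels"],cv2.COLOR_RGB2HSV)
    if save: cv2.imwrite("pics/"+save,c["pixels"][:,:,::-1])
    return c
def onplane(c,uv,z):
    uv=np.atleast_2d(np.asarray(uv,float))
    d=rot(c["orientation"]).apply(np.c_[uv,np.ones(len(uv))]@np.linalg.inv(c["mtx"]).T)
    p=np.asarray(c["position"]); return p+d*((z-p[2])/d[:,2])[:,None]
def blobs(c,lo,hi,amin=8):
    m=cv2.inRange(c["hsv"],np.array(lo),np.array(hi))
    n,l,s,ce=cv2.connectedComponentsWithStats(m)
    return [(s[i,4],ce[i],s[i,:4]) for i in range(1,n) if s[i,4]>=amin]
def cloud(c):
    v,u=np.mgrid[:480,:640]; z=c["range_z"]
    P=np.stack([u*z,v*z,z],-1)@np.linalg.inv(c["mtx"]).T
    return rot(c["orientation"]).apply(P.reshape(-1,3)).reshape(480,640,3)+c["position"]
def tool(target,yaw=None):
    """shift in tool axes (m) to bring TCP to target (mm); yaw = world angle (deg) of finger-closing line"""
    s=ctrl.state(); r=rot(s["tcp_rot"]); 
    out={"t":round(s["time_s"],2),"tcp":s["ee_pos"].round(1).tolist(),"shift":(r.inv().apply(np.asarray(target)-s["ee_pos"])/1000).round(4).tolist()}
    if yaw is not None:
        M=r.as_matrix(); y=M[:,1]; cur=np.degrees(np.arctan2(y[1],y[0]))
        # target: z down, y along yaw
        best=None
        for k in (0,180):
            a=np.radians(yaw+k); yy=np.array([np.cos(a),np.sin(a),0]); zz=np.array([0,0,-1.]); T=np.c_[np.cross(yy,zz),yy,zz]
            v=np.degrees(R.from_matrix(M.T@T).as_rotvec())
            if best is None or np.linalg.norm(v)<np.linalg.norm(best): best=v
        out["turn"]=best.round(2).tolist(); out["q7"]=round(s["qpos"][6],2)
    return out
E
python3 - <<'E'
from h import *
c=cam("top")
for a,ce,b in blobs(c,(100,90,40),(130,255,255)): print(a,ce.round(1),onplane(c,ce,50)[0].round(0))
for n,uv,z in [("handle",(317,232),125),("dial",(314,270),115),("deckFL",(270,286),85),("deckFR",(356,292),85),("backL",(276,209),93),("backR",(361,215),93),("handleL",(300,231),125),("handleR",(335,233),125)]: print(n,onplane(c,uv,z)[0].round(0))
for n,uv in [("tip",(418,188)),("bin",(490,250)),("tr",(130,281))]: print(n,onplane(c,uv,60)[0].round(0))
E
```

```text
52 [138.6 219.5] [629. 492.  50.]
25 [187.3 237.1] [577. 347.  50.]
30 [111.2 272.9] [471. 563.  50.]
28 [138.3 275.7] [463. 484.  50.]
35 [227.1 279.5] [452. 227.  50.]
37 [188.2 283.9] [439. 339.  50.]
31 [127.5 284.6] [437. 514.  50.]
112 [498.7 386.6] [ 148. -553.   50.]
handle [580. -34. 125.]
dial [474. -26. 115.]
deckFL [431.  99.  85.]
deckFR [ 414. -146.   85.]
backL [653.  84.  93.]
backR [ 636. -163.   93.]
handleL [583.  14. 125.]
handleR [578. -85. 125.]
tip [ 725. -338.   60.]
bin [ 538. -545.   60.]
tr [447. 504.  60.]
```

```bash
python3 -m jog '[[[0,0,-0.03],[0,0,0],1],[[0.027,-0.0225,-0.005],[0,0,0],1],[[0.027,-0.0225,-0.005],[0,0,0],1],[[0.027,-0.0225,-0.005],[0,0,0],1],[[0.027,-0.0225,-0.005],[0,0,0],1],[[0.027,-0.0225,-0.005],[0,0,0],1],[[0.027,-0.0225,-0.005],[0,0,0],1],[[0.027,-0.0225,-0.005],[0,0,0],1]]' 40
python3 -m jog '[[[0.027,-0.0225,-0.005],[0,0,0],1],[[0.027,-0.0225,-0.005],[0,0,0],1],[[0.027,-0.0225,-0.005],[0,0,0],1],[[0.027,-0.0225,-0.005],[0,0,0],1],[[0.027,-0.0225,-0.005],[0,0,0],1],[[0.027,-0.0225,-0.005],[0,0,0],1],[[0.027,-0.0225,-0.005],[0,0,0],1],[[0.027,-0.0225,-0.005],[0,0,0],1]]'
python3 -c "
from h import *
print(tool([560,-34,400],-3))"
```

```text
time_s: 0.82
ee_pos: [294.4, -408.2, 369.0]
tcp_rot: [-0.0, 0.993, 0.119, -0.0]
force: [1.0, 0.4, -0.3]
grip_width: 85.6
grasp_force: 0.0
time_s: 1.48
ee_pos: [461.8, -182.4, 409.1]
tcp_rot: [0.0, 0.993, 0.119, -0.0]
force: [0.8, -0.1, 0.5]
grip_width: 85.7
grasp_force: 0.0
{'t': 1.48, 'tcp': [461.8, -182.4, 409.1], 'shift': [0.1303, -0.1212, 0.0091], 'turn': [-0.01, 0.01, -73.39], 'q7': np.float64(-1.14)}
```

```bash
python3 -m jog '[[[0.026,-0.0242,0],[0,0,0],1],[[0.026,-0.0242,0],[0,0,0],1],[[0.026,-0.0242,0],[0,0,0],1],[[0.026,-0.0242,0],[0,0,0],1],[[0.026,-0.0242,0],[0,0,0],1],[[0,0,0],[0,0,-7],1],[[0,0,0],[0,0,-7],1],[[0,0,0],[0,0,-7],1]]'
python3 -m jog '[[[0,0,0],[0,0,-7],1],[[0,0,0],[0,0,-7],1],[[0,0,0],[0,0,-7],1],[[0,0,0],[0,0,-7],1],[[0,0,0],[0,0,-7],1],[[0,0,0],[0,0,-7],1],[[0,0,0],[0,0,-3.4],1],[[0,0,0],[0,0,0],1]]'
python3 -c "
from h import *
print(tool([560,-34,400],-3))
c=cam('wrist','w1.png'); print(c['position'],c['orientation'],c['mtx'].tolist())"
```

```text
time_s: 2.15
ee_pos: [559.3, -34.7, 408.4]
tcp_rot: [-0.0, 0.953, 0.301, -0.0]
force: [-0.0, -0.8, -0.2]
grip_width: 85.2
grasp_force: 0.0
time_s: 2.82
ee_pos: [559.0, -36.0, 408.5]
tcp_rot: [-0.0, 0.765, 0.644, -0.0]
force: [-0.3, -0.7, -0.2]
grip_width: 85.4
grasp_force: 0.0
{'t': 2.82, 'tcp': [559.0, -36.0, 408.5], 'shift': [0.0022, 0.0006, 0.0085], 'turn': [-0.05, -0.01, -6.83], 'q7': np.float64(-0.45)}
[571.11616004  33.94774891 478.60741856] [ 0.14065676  0.98633161 -0.0848943  -0.01259295] [[364.04099346129567, 0.0, 323.59404922798177], [0.0, 364.04099346129567, 243.994738098255], [0.0, 0.0, 1.0]]
```

View pics/w1.png

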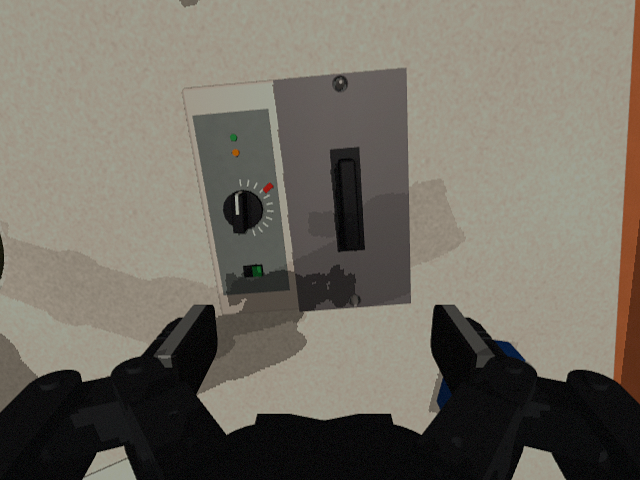

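The view from above shows the pins at (340,83) and (355,299). The handle rib runs from about (347,158) to (353,250). The dial disc is at (243,210) with the white line pointing up (+y), and the red marker is at (267,187).

Run:
```python
from h import *
c=cam("wrist")
P=cloud(c); z=P[...,2]
m=((z>118)&(z<135)); m[300:]=0; n,l,s,ce=cv2.connectedComponentsWithStats(m.astype(np.uint8))
i=1+s[1:,4].argmax(); q=P[l==i]; print("rib top",s[i],np.median(z[l==i]),q.mean(0).round(1),cv2.minAreaRect(q[:,:2].astype(np.float32)))
a,b=onplane(c,[(340,83),(355,299)],102); print("pins",a.round(1),b.round(1),((a+b)/2).round(1),np.hypot(*(a-b)[:2]),"yaw",np.degrees(np.arctan2(-(a-b)[0],(a-b)[1])))
m=((z>105)&(z<125)); m[:,:215]=0;m[:,272:]=0;m[:170]=0;m[245:]=0
q=P[m]; print("bar",len(q),q[:,:2].mean(0).round(1),cv2.minAreaRect(q[:,:2].astype(np.float32)))
r=[x for x in blobs(c,(0,150,90),(8,255,255),5) if 170<x[1][1]<200 and x[1][0]<300]; print(r,[onplane(c,x[1],85)[0].round(1) for x in r])
print("disc",onplane(c,(243,210),96)[0].round(1))
w=cv2.inRange(c["hsv"],np.array((0,0,150)),np.array((180,60,255)))[190:235,225:262]
n,l,s,ce=cv2.connectedComponentsWithStats(w); print([(s[i].tolist(),ce[i]+[225,190],onplane(c,ce[i]+[225,190],118)[0].round(1)) for i in range(1,n)])
```

```text
rib top [ 338  159   22   90 1456] 124.61976258754396 [584.8 -31.2 124.5] ((584.8139038085938, -33.094932556152344), (89.66422271728516, 16.01653480529785), 84.98714447021484)
pins [595.3  80.9 102. ] [ 575.5 -143.8  102. ] [585.4 -31.5 102. ] 225.51844077961232 yaw -5.057018552715047
bar 559 [473.9 -22.2] ((472.5465393066406, -22.774490356445312), (40.16284942626953, 12.364133834838867), 79.56439971923828)
[(np.int32(56), array([267.30357143, 187.51785714]), array([263, 183,  10,  10], dtype=int32))] [array([502.4,  -5.9,  85. ])]
disc [473.6 -23.6  96. ]
[([35, 0, 2, 3, 4], array([260.5, 191. ]), array([500.8,  -4.7, 118. ])), ([10, 7, 4, 17, 41], array([236.31707317, 204.3902439 ]), array([474. , -13.5, 118. ])), ([34, 38, 3, 4, 4], array([260.25, 229.5 ]), array([491.8, -43. , 118. ])), ([28, 41, 2, 4, 5], array([253.4, 232.6]), array([484.2, -44.9, 118. ]))]
```

```bash
python3 -c "
from h import *
print(tool([472.5,-22.8,174],-10.4))"
```

```text
{'t': 2.92, 'tcp': [559.1, -36.0, 408.6], 'shift': [-0.0023, -0.0874, 0.2347], 'turn': [-0.03, -0.01, 0.27], 'q7': np.float64(-0.46)}
```

```bash
python3 -m jog '[[[-0.0023,-0.029,0.02],[0,0,0],0.6],[[0,-0.029,0.02],[0,0,0],0.6],[[0,-0.0294,0.02],[0,0,0],0.6],[[0,0,0.035],[0,0,0],0.6],[[0,0,0.035],[0,0,0],0.6],[[0,0,0.035],[0,0,0],0.6],[[0,0,0.035],[0,0,0],0.6],[[0,0,0.0347],[0,0,0],0.6]]' 30
python3 -m jog '[[[0,0,0],[0,0,0],0.3],[[0,0,0],[0,0,0],0.1],[[0,0,0],[0,0,0],0],[[0,0,0],[0,0,0],0],[[0,0,0],[0,0,0],0],[[0,0,0],[0,0,0],0]]' 30
```

```text
time_s: 3.58
ee_pos: [472.5, -23.0, 173.0]
tcp_rot: [0.0, 0.767, 0.642, 0.0]
force: [1.0, -0.2, -0.7]
grip_width: 50.8
grasp_force: 0.0
time_s: 4.08
ee_pos: [472.9, -22.4, 175.9]
tcp_rot: [0.001, 0.766, 0.643, 0.001]
force: [-5.8, 2.4, 8.4]
grip_width: 10.9
grasp_force: 33.6
```

```bash
python3 -m jog '[[[0,0,-0.001],[0,0,6.5],0],[[0,0,0],[0,0,6.5],0],[[0,0,0],[0,0,6.5],0],[[0,0,0],[0,0,6.5],0],[[0,0,0],[0,0,6.5],0],[[0,0,0],[0,0,6.5],0],[[0,0,0],[0,0,6.5],0],[[0,0,0],[0,0,4.7],0]]'
python3 -m jog '[[[0,0,0],[0,0,0],0],[[0,0,0],[0,0,0],0],[[0,0,0],[0,0,0],0.6],[[0,0,0],[0,0,0],0.6],[[0,0,-0.02],[0,0,0],0.6],[[0,0,-0.04],[0,0,0],0.6],[[0,0,-0.04],[0,0,0],1],[[0,0,-0.04],[0,0,0],1]]'
python3 - <<'E'
from h import *
c=cam("wrist","w2.png")
P=cloud(c); z=P[...,2]
m=((z>108)&(z<124)&(np.hypot(P[...,0]-472.5,P[...,1]+22.8)<30))
q=P[m]; print("bar",len(q),cv2.minAreaRect(q[:,:2].astype(np.float32)))
r=blobs(c,(0,150,90),(8,255,255),5); print([(x[0],x[1],onplane(c,x[1],85)[0].round(1)) for x in r])
print(tool([584.8,-33,195],-5))
E
```

```text
time_s: 4.75
ee_pos: [473.8, -23.3, 176.1]
tcp_rot: [0.0, 0.967, 0.254, 0.002]
force: [2.4, -0.9, -8.6]
grip_width: 11.0
grasp_force: 31.4
time_s: 5.42
ee_pos: [472.0, -22.6, 317.1]
tcp_rot: [-0.0, 0.966, 0.258, -0.0]
force: [2.8, -1.0, -0.3]
grip_width: 73.6
grasp_force: 0.0
bar 826 ((472.98260498046875, -23.406307220458984), (40.420265197753906, 11.76913070678711), 29.860877990722656)
[(np.int32(97), array([325.03092784, 183.43298969]), array([502.5,  -6. ,  85. ]))]
{'t': 5.47, 'tcp': [474.7, -22.0, 324.5], 'shift': [0.0887, 0.0638, 0.1306], 'turn': [0.53, -0.3, -55.04], 'q7': np.float64(-1.24)}
```

```bash
python3 -m jog '[[[0.03,0.0215,0],[0,0,-6.9],1],[[0.03,0.0215,0],[0,0,-6.9],1],[[0.03,0.0215,0],[0,0,-6.9],1],[[0,0,0.01],[0,0,-6.9],1],[[0,0,0.02],[0,0,-6.9],1],[[0,0,0.02],[0,0,-6.9],1],[[0,0,0.02],[0,0,-6.9],1],[[0,0,0.01],[0,0,-6.9],1]]'
python3 -m jog '[[[0,0,0],[0,0,0],1],[[0,0,0],[0,0,0],1]]'
python3 -c "
from h import *
print(tool([584.8,-33,172],-5))"
```

```text
time_s: 6.13
ee_pos: [581.9, -21.1, 233.1]
tcp_rot: [-0.001, 0.735, 0.678, -0.001]
force: [-0.9, -0.5, 0.3]
grip_width: 85.4
grasp_force: 0.0
time_s: 6.3
ee_pos: [582.7, -21.0, 235.1]
tcp_rot: [-0.001, 0.738, 0.675, -0.0]
force: [0.7, -0.7, 0.7]
grip_width: 85.4
grasp_force: 0.0
{'t': 6.3, 'tcp': [582.7, -21.0, 235.1], 'shift': [-0.0118, 0.0033, 0.0631], 'turn': [-0.06, -0.03, -0.15], 'q7': np.float64(-0.51)}
```

Descend, grip firmly, then lift.

```bash
python3 -m jog '[[[-0.0118,0.0033,0],[0,0,0],1],[[0,0,0.03],[0,0,0],1],[[0,0,0.02],[0,0,0],1],[[0,0,0.013],[0,0,0],1],[[0,0,0],[0,0,0],0.4],[[0,0,0],[0,0,0],0],[[0,0,0],[0,0,0],0],[[0,0,0],[0,0,0],0]]' 90
python3 -m jog '[[[0,0,0],[0,0,0],0],[[0,0,0],[0,0,0],0],[[0,0,0],[0,0,0],0]]'
python3 -m jog '[[[0,0,-0.01],[0,0,0],0],[[0,0,-0.01],[0,0,0],0],[[0,0,-0.02],[0,0,0],0],[[0,0,-0.02],[0,0,0],0],[[0,0,-0.02],[0,0,0],0],[[0,0,-0.02],[0,0,0],0],[[0,0,0],[0,0,0],0],[[0,0,0],[0,0,0],0]]'
python3 -c "
from h import *
print(tool([490,-330,200],-5))"
```

```text
time_s: 6.97
ee_pos: [586.0, -32.9, 173.8]
tcp_rot: [0.001, 0.737, 0.675, 0.001]
force: [-0.0, 0.8, -0.2]
grip_width: 38.8
grasp_force: 0.0
time_s: 7.22
ee_pos: [585.5, -32.8, 173.5]
tcp_rot: [0.001, 0.737, 0.676, 0.0]
force: [-1.6, -0.1, 6.0]
grip_width: 14.5
grasp_force: 89.3
time_s: 7.88
ee_pos: [585.4, -32.7, 273.5]
tcp_rot: [0.001, 0.737, 0.676, 0.001]
force: [-0.4, 0.2, -4.1]
grip_width: 14.1
grasp_force: 88.4
{'t': 7.88, 'tcp': [585.4, -32.7, 273.5], 'shift': [-0.3045, -0.0694, 0.0733], 'turn': [0.14, -0.0, 0.02], 'q7': np.float64(-0.46)}
```

```bash
python3 -m jog '[[[-0.02,-0.005,0],[0,0,0],0],[[-0.036,-0.008,0],[0,0,0],0],[[-0.036,-0.008,0],[0,0,0],0],[[-0.036,-0.008,0],[0,0,0],0],[[-0.036,-0.008,0],[0,0,0],0],[[-0.036,-0.008,0],[0,0,0],0],[[-0.036,-0.008,0],[0,0,0],0],[[-0.036,-0.008,0],[0,0,0],0]]'
python3 -m jog '[[[-0.025,-0.006,0.01],[0,0,0],0],[[-0.008,-0.002,0.02],[0,0,0],0],[[0,0,0.03],[0,0,0],0],[[0,0,0.03],[0,0,0],0],[[0,0,0.03],[0,0,0],0],[[0,0,0.03],[0,0,0],0],[[0,0,0.02],[0,0,0],0],[[0,0,0.008],[0,0,0],0]]'
python3 -m jog '[[[0,0,0.003],[0,0,0],0],[[0,0,0.003],[0,0,0],0],[[0,0,0.002],[0,0,0],0],[[0,0,0],[0,0,0],0]]'
python3 -c "
from h import *
print(ctrl.state()['force'],tool([490,-330,89],-5))"
```

```text
time_s: 8.55
ee_pos: [499.2, -300.1, 270.9]
tcp_rot: [-0.001, 0.737, 0.676, -0.0]
force: [1.0, -1.1, -3.2]
grip_width: 14.2
grasp_force: 88.2
time_s: 9.22
ee_pos: [487.5, -329.7, 89.9]
tcp_rot: [-0.003, 0.737, 0.676, -0.001]
force: [-0.2, -0.3, -3.2]
grip_width: 14.0
grasp_force: 88.1
time_s: 9.55
ee_pos: [489.8, -330.4, 88.5]
tcp_rot: [0.0, 0.737, 0.676, -0.0]
force: [-5.1, 2.8, 7.7]
grip_width: 14.0
grasp_force: 89.8
[-5.06456794  2.82331056  7.74704799] {'t': 9.55, 'tcp': [489.8, -330.4, 88.5], 'shift': [0.0004, 0.0001, -0.0005], 'turn': [0.01, 0.07, 0.03], 'q7': np.float64(-0.09)}
```

```bash
python3 -m jog '[[[0,0,0],[0,0,0],1],[[0,0,0],[0,0,0],1],[[0,0,0],[0,0,0],1],[[0,0,-0.03],[0,0,0],1],[[0,0,-0.04],[0,0,0],1],[[0,0,-0.04],[0,0,0],1],[[0,0,-0.04],[0,0,0],1],[[0,0,-0.04],[0,0,0],1]]'
python3 -m jog '[[[0,0,-0.04],[0,0,0],1],[[0,0,-0.04],[0,0,0],1],[[0,0,-0.04],[0,0,0],1],[[0.03,0,0],[0,0,0],1],[[0.038,0.008,0],[0,0,0],1],[[0.038,0.008,0],[0,0,0],1],[[0.038,0.008,0],[0,0,0],1],[[0.038,0.008,0],[0,0,0],1]]'
python3 -m jog '[[[0.038,0.008,0],[0,0,0],1],[[0.038,0.008,0],[0,0,0],1],[[0.038,0,0],[0,0,0],1],[[0,0,0],[0,0,0],1],[[0,0,0],[0,0,0],1]]'
python3 - <<'E'
from h import *
c=cam("wrist","w3.png"); print(tool([480,230,400],-5))
P=cloud(c); z=P[...,2]
m=(z>25)&(z<48); m&=(abs(P[...,0]-585)<60)&(abs(P[...,1]+32)<110)
n,l,s,ce=cv2.connectedComponentsWithStats(m.astype(np.uint8))
for i in range(1,n):
    if s[i,4]>60: print(s[i],ce[i].round(1),onplane(c,ce[i],55)[0].round(1))
a=np.radians(-5)
for y in (-67.5,-22.5,22.5,67.5): print((np.array([585,-32.7])+[-np.sin(a)*y,np.cos(a)*y]).round(1))
E
```

```text
time_s: 10.22
ee_pos: [489.9, -330.5, 278.7]
tcp_rot: [0.0, 0.737, 0.676, 0.0]
force: [0.4, -1.4, -0.4]
grip_width: 85.5
grasp_force: 0.0
time_s: 10.88
ee_pos: [537.8, -150.5, 397.0]
tcp_rot: [0.001, 0.737, 0.676, 0.0]
force: [1.4, -1.0, -0.0]
grip_width: 85.6
grasp_force: 0.0
time_s: 11.3
ee_pos: [563.5, -36.7, 397.0]
tcp_rot: [0.0, 0.735, 0.678, 0.001]
force: [-1.1, -0.8, 0.1]
grip_width: 85.7
grasp_force: 0.0
{'t': 11.35, 'tcp': [563.5, -39.3, 396.6], 'shift': [0.2612, -0.1059, -0.0036], 'turn': [0.05, 0.03, 0.15], 'q7': np.float64(-0.37)}
[328 121  30  31 715] [342.7 136.5] [590.3  34.2  55. ]
[328 164  29  29 654] [341.9 177.9] [586.5 -10.1  55. ]
[328 204  28  27 580] [341.1 216.8] [582.6 -54.4  55. ]
[327 242  27  25 519] [340.3 253.5] [578.7 -98.6  55. ]
[579.1 -99.9]
[583.  -55.1]
[587.  -10.3]
[590.9  34.5]
```

View pics/w3.png

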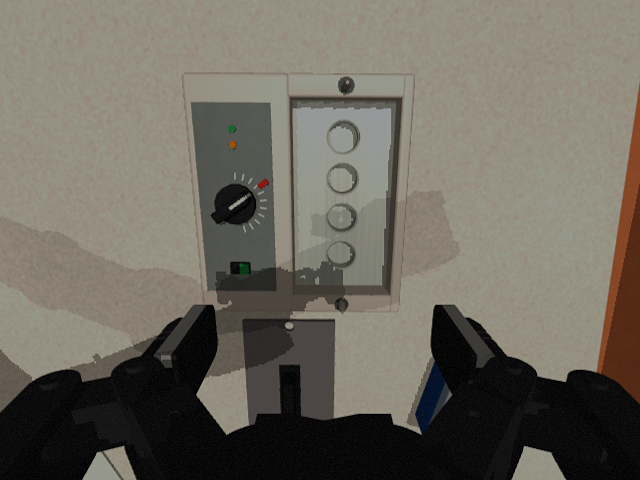

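Pin, well and dial positions agree, with the pointer (235,204) aimed at the red marker (263,184). The wells are at (343,137), (342,178), (341,217) and (340,253). Next, the pots.

```bash
python3 -m jog '[[[0.036,-0.012,0],[0,0,0],1],[[0.036,-0.012,0],[0,0,0],1],[[0.036,-0.012,0],[0,0,0],1],[[0.036,-0.012,0],[0,0,0],1],[[0.036,-0.012,0],[0,0,0],1],[[0.036,-0.012,0],[0,0,0],1],[[0.036,-0.012,0],[0,0,0],1],[[0,0,0],[0,0,0],1]]'
cat > pots.py <<'E'
from h import *
import sys
c=cam("wrist",sys.argv[1]); P=cloud(c); z=P[...,2]
m=((z>42)&(z<53)).astype(np.uint8)
n,l,s,ce=cv2.connectedComponentsWithStats(m)
for i in range(1,n):
    q=P[l==i]; h=np.median(c["hsv"][...,0][l==i])
    if s[i,4]>30: (x,y),r=cv2.minEnclosingCircle(q[:,:2].astype(np.float32)); print(s[i],"hue",h,"ctr",round(x,1),round(y,1),"r",round(r,1),"z",np.median(q[:,2]).round(1),"mean",q.mean(0).round(1),tool([x,y,200],-5))
E
python3 pots.py w4.png
```

```text
time_s: 12.02
ee_pos: [498.7, 224.8, 397.2]
tcp_rot: [-0.002, 0.734, 0.679, 0.002]
force: [-0.5, 0.6, 0.9]
grip_width: 85.7
grasp_force: 0.0
[377  72  22  24 394] hue 108.0 ctr 576.6 347.4 r 11.4 z 49.8 mean [576.1 347.1  49.2] {'t': 12.07, 'tcp': [500.4, 221.2, 396.8], 'shift': [0.1317, 0.0657, 0.1971], 'turn': [0.02, -0.1, 0.32], 'q7': np.float64(-0.86)}
[250  92  22  22 371] hue 108.0 ctr 439.0 339.7 r 11.4 z 49.8 mean [439.4 339.3  49.4] {'t': 12.07, 'tcp': [500.4, 221.2, 396.8], 'shift': [0.1127, -0.0709, 0.197], 'turn': [0.02, -0.1, 0.32], 'q7': np.float64(-0.86)}
[274 194  20  19 298] hue 108.0 ctr 451.9 227.9 r 11.4 z 49.7 mean [452.4 228.6  49.2] {'t': 12.07, 'tcp': [500.4, 221.2, 396.8], 'shift': [0.0024, -0.0489, 0.1968], 'turn': [0.02, -0.1, 0.32], 'q7': np.float64(-0.86)}
[282 298 181   6 683] hue 16.0 ctr 549.1 95.4 r 112.8 z 47.6 mean [550.6  97.4  47.5] {'t': 12.07, 'tcp': [500.4, 221.2, 396.8], 'shift': [-0.1217, 0.0587, 0.1966], 'turn': [0.02, -0.1, 0.32], 'q7': np.float64(-0.86)}
[395 339  26  20 147] hue 30.0 ctr 592.2 31.2 r 17.5 z 48.3 mean [595.1  22.3  48.2] {'t': 12.07, 'tcp': [500.4, 221.2, 396.8], 'shift': [-0.1823, 0.1069, 0.1965], 'turn': [0.02, -0.1, 0.32], 'q7': np.float64(-0.86)}
[  0 357  26  35 359] hue 28.0 ctr 62.2 28.6 r 25.4 z 47.2 mean [66.7 29.9 47.5] {'t': 12.07, 'tcp': [500.4, 221.2, 396.8], 'shift': [-0.228, -0.4211, 0.1962], 'turn': [0.02, -0.1, 0.32], 'q7': np.float64(-0.86)}
[391 369  27  18 159] hue 30.0 ctr 586.9 -11.6 r 17.6 z 48.3 mean [589.5 -22.8  48. ] {'t': 12.07, 'tcp': [500.4, 221.2, 396.8], 'shift': [-0.2253, 0.1051, 0.1964], 'turn': [0.02, -0.1, 0.32], 'q7': np.float64(-0.86)}
[389 399  26  16 160] hue 30.0 ctr 582.3 -57.8 r 17.2 z 48.5 mean [585.3 -67.8  48. ] {'t': 12.07, 'tcp': [500.4, 221.2, 396.8], 'shift': [-0.2717, 0.1044, 0.1964], 'turn': [0.02, -0.1, 0.32], 'q7': np.float64(-0.86)}
```

View pics/w4.png

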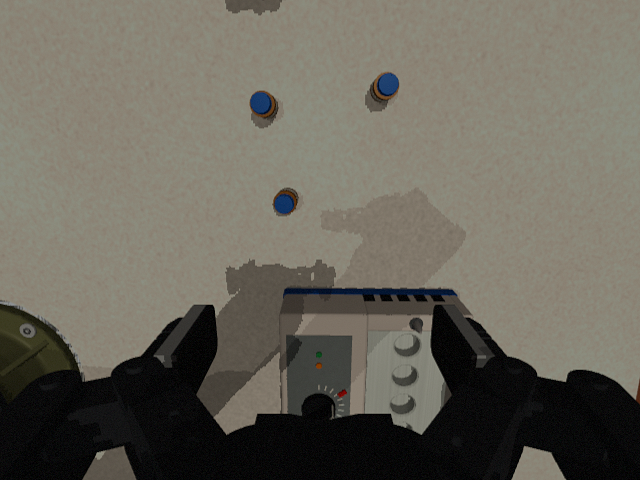

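Three pots: (285,203), (263,104) and (387,86), so no fourth. Pick the first.

```bash
python3 -m jog '[[[0.0024,-0.0245,0],[0,0,0],1],[[0,-0.0244,0],[0,0,0],1],[[0,0,0.04],[0,0,0],1],[[0,0,0.04],[0,0,0],1],[[0,0,0.04],[0,0,0],1],[[0,0,0.04],[0,0,0],1],[[0,0,0],[0,0,0],1],[[0,0,0],[0,0,0],1]]' 40
python3 -c "
from h import *
print(tool([452.1,228.2,102],-5))"
```

```text
time_s: 12.73
ee_pos: [453.6, 222.8, 235.5]
tcp_rot: [-0.0, 0.738, 0.675, -0.002]
force: [0.6, 1.2, 1.2]
grip_width: 85.5
grasp_force: 0.0
{'t': 12.73, 'tcp': [453.6, 222.8, 235.5], 'shift': [0.0056, -0.0015, 0.1335], 'turn': [-0.18, 0.14, -0.12], 'q7': np.float64(-1.05)}
```

```bash
python3 -m jog '[[[0.0055,-0.0015,0.03],[0,0,0],1],[[0,0,0.035],[0,0,0],1],[[0,0,0.035],[0,0,0],1],[[0,0,0.0335],[0,0,0],1],[[0,0,0],[0,0,0],0.5],[[0,0,0],[0,0,0],0.2],[[0,0,0],[0,0,0],0.1],[[0,0,0],[0,0,0],0]]' 40
python3 -m jog '[[[0,0,0],[0,0,0],0],[[0,0,0],[0,0,0],0],[[0,0,0],[0,0,0],0]]'
python3 -m jog '[[[0,0,-0.02],[0,0,0],0],[[0,0,-0.03],[0,0,0],0],[[0,0,-0.03],[0,0,0],0],[[0,0,-0.03],[0,0,0],0],[[0,0,0],[0,0,0],0]]'
python3 -c "
from h import *
print(tool([583,-55,212],-5))"
```

```text
time_s: 13.4
ee_pos: [453.8, 231.3, 105.6]
tcp_rot: [0.001, 0.737, 0.675, 0.002]
force: [0.2, -0.6, 0.9]
grip_width: 38.9
grasp_force: 0.0
time_s: 13.65
ee_pos: [453.2, 231.3, 105.1]
tcp_rot: [0.001, 0.737, 0.676, 0.002]
force: [-1.4, -0.4, 11.5]
grip_width: 25.3
grasp_force: 38.7
time_s: 14.07
ee_pos: [453.6, 232.5, 218.9]
tcp_rot: [0.001, 0.737, 0.676, 0.004]
force: [1.6, -0.7, -0.0]
grip_width: 24.7
grasp_force: 39.3
{'t': 14.07, 'tcp': [453.6, 232.5, 218.9], 'shift': [-0.2752, 0.1537, 0.0068], 'turn': [0.46, -0.28, 0.03], 'q7': np.float64(-1.09)}
```

```bash
cat > hand.py <<'E'
from h import *
import sys
c=cam("wrist",sys.argv[1]); P=cloud(c); s=ctrl.state(); r=rot(s["tcp_rot"])
b=[x for x in blobs(c,(100,90,30),(130,255,255),60)]
l=(P-s["ee_pos"]); T=r.inv().apply(l.reshape(-1,3)).reshape(P.shape)
m=(cv2.inRange(c["hsv"],np.array((100,90,30)),np.array((130,255,255)))>0)&(np.hypot(T[...,0],T[...,1])<40)&(T[...,2]>20)&(T[...,2]<110)
q=T[m]; print(len(q)); 
if len(q)>20:
    top=q[q[:,2]<q[:,2].min()+3]
    print("cap top tool z",np.median(top[:,2]).round(1),"mean",top.mean(0).round(1),"circ",cv2.minEnclosingCircle(top[:,:2].astype(np.float32)),len(top))
E
python3 hand.py w5.png
```

```text
2681
cap top tool z 35.8 mean [-9.9 12.5 35.8] circ ((-9.912196159362793, 12.526812553405762), 9.999999747378752e-05) 1
```

View pics/w5.png

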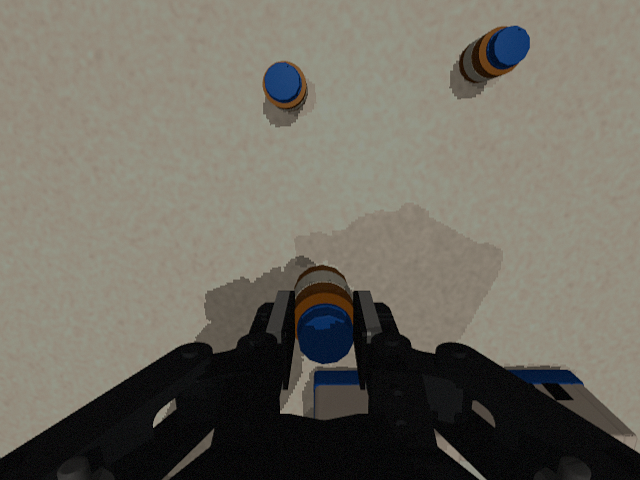

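The pot is held upright, cap at (326,332); the other two pots are unmoved. I'll measure its offset in the hand properly.

```bash
sed -i 's/^if len.*/if 1:/; s/top=q\[.*/zz=np.percentile(q[:,2],10); t0=np.histogram(q[:,2],np.arange(20,110,1)); k=t0[1][t0[0].argmax()]; top=q[abs(q[:,2]-k-.5)<2]/' hand.py
sed -i 's/"circ".*/"mid-extent",((top.max(0)+top.min(0))\/2).round(1),np.ptp(top,axis=0).round(1),len(top))/' hand.py
python3 hand.py w6.png; python3 -c "
from h import *
print(tool([583,-55,212],-5))"
```

```text
2683
cap top tool z 53.3 mean [-2.2  1.1 53.4] mid-extent [-2.9  1.1 53.5] [22.6 21.2  3.9] 2195
{'t': 14.17, 'tcp': [452.7, 230.7, 214.8], 'shift': [-0.2733, 0.1548, 0.0029], 'turn': [0.22, -0.09, -0.02], 'q7': np.float64(-1.09)}
```

```bash
python3 -m jog '[[[0,0,-0.025],[0,0,0],0],[[-0.034,0.0193,0],[0,0,0],0],[[-0.034,0.0193,0],[0,0,0],0],[[-0.034,0.0193,0],[0,0,0],0],[[-0.034,0.0193,0],[0,0,0],0],[[-0.034,0.0193,0],[0,0,0],0],[[-0.034,0.0193,0],[0,0,0],0],[[-0.034,0.0193,0],[0,0,0],0]]'
python3 -m jog '[[[-0.032,0.0193,0],[0,0,0],0],[[0,0,0.02],[0,0,0],0],[[0,0,0.01],[0,0,0],0],[[0,0,0],[0,0,0],0],[[0,0,0],[0,0,0],0]]'
python3 -c "
from h import *
print(tool([582.2,-52.4,160],-5))
print(tool([582.2,-52.4,160],-5))"
```

```text
time_s: 14.83
ee_pos: [565.9, -20.5, 236.8]
tcp_rot: [-0.0, 0.737, 0.676, -0.001]
force: [0.0, 0.6, -1.5]
grip_width: 24.5
grasp_force: 39.4
time_s: 15.25
ee_pos: [581.6, -50.5, 207.0]
tcp_rot: [-0.001, 0.736, 0.677, -0.001]
force: [-0.3, -0.1, -0.0]
grip_width: 24.8
grasp_force: 39.5
{'t': 15.25, 'tcp': [581.6, -50.5, 207.0], 'shift': [-0.0018, 0.0009, 0.047], 'turn': [-0.14, -0.04, 0.15], 'q7': np.float64(-0.52)}
{'t': 15.25, 'tcp': [581.6, -50.5, 207.0], 'shift': [-0.0018, 0.0009, 0.047], 'turn': [-0.14, -0.04, 0.15], 'q7': np.float64(-0.52)}
```

```bash
python3 -m jog '[[[-0.0018,0.0009,0.02],[0,0,0],0],[[0,0,0.02],[0,0,0],0],[[0,0,0],[0,0,0],0],[[0,0,0],[0,0,0],0],[[0,0,0],[0,0,0],0]]'
python3 hand.py w7.png
python3 -c "
from h import *
s=ctrl.state(); print(s['force'],tool([582.2,-52.4,138.5],-5), s['ee_pos']+rot(s['tcp_rot']).apply([-2.6,1.1,103]))"
```

```text
time_s: 15.67
ee_pos: [583.7, -52.5, 169.1]
tcp_rot: [0.0, 0.737, 0.676, 0.001]
force: [0.8, -0.1, -0.5]
grip_width: 24.7
grasp_force: 39.5
2688
cap top tool z 55.3 mean [-3.1  0.2 55.4] mid-extent [-3.7  0.2 55.5] [22.3 21.1  4. ] 2190
[-0.56563355  0.10702876 -0.62345136] {'t': 15.72, 'tcp': [583.8, -52.7, 169.3], 'shift': [0.0001, -0.0017, 0.0308], 'turn': [0.12, -0.02, 0.1], 'q7': np.float64(-0.56)} [584.90764595 -55.34701454  66.31446783]
```

```bash
python3 -m jog '[[[0.0005,-0.001,0.008],[0,0,0],0],[[0,0,0.006],[0,0,0],0],[[0,0,0.006],[0,0,0],0],[[0,0,0.004],[0,0,0],0],[[0,0,0],[0,0,0],0]]'
python3 -c "
from h import *
s=ctrl.state(); print(s['force'],tool([582.5,-52.3,138.5],-5))"
```

```text
time_s: 16.13
ee_pos: [582.1, -53.1, 142.7]
tcp_rot: [-0.0, 0.737, 0.676, -0.0]
force: [1.0, 0.4, -1.9]
grip_width: 25.0
grasp_force: 39.3
[ 1.02512214  0.38201499 -1.89968962] {'t': 16.13, 'tcp': [582.1, -53.1, 142.7], 'shift': [0.0009, 0.0003, 0.0042], 'turn': [-0.04, -0.01, 0.03], 'q7': np.float64(-0.58)}
```

```bash
python3 -m jog '[[[0,0,0.003],[0,0,0],0],[[0,0,0.001],[0,0,0],0],[[0,0,0],[0,0,0],0.5],[[0,0,0],[0,0,0],0.5],[[0,0,0],[0,0,0],0.5],[[0,0,-0.02],[0,0,0],0.5],[[0,0,-0.035],[0,0,0],0.3],[[-0.0025,0.0006,0],[0,0,0],0]]'
python3 -m jog '[[[0,0,0],[0,0,0],0],[[0,0,0],[0,0,0],0],[[0,0,0],[0,0,0],0],[[0,0,0.01],[0,0,0],0],[[0,0,0.005],[0,0,0],0],[[0,0,0],[0,0,0],0]]'
```

```text
time_s: 16.8
ee_pos: [584.8, -54.2, 199.8]
tcp_rot: [0.002, 0.737, 0.676, 0.003]
force: [1.1, 1.5, 0.8]
grip_width: 19.3
grasp_force: 0.0
time_s: 17.3
ee_pos: [581.6, -55.7, 177.4]
tcp_rot: [-0.001, 0.737, 0.676, -0.001]
force: [-0.2, -0.3, 0.6]
grip_width: -0.1
grasp_force: 0.0
```

```bash
python3 -m jog '[[[0.0005,0.0012,0.003],[0,0,0],0],[[0,0,0.002],[0,0,0],0],[[0,0,0],[0,0,0],0]]'
python3 -m jog '[[[0,0,0.002],[0,0,0],0],[[0,0,0.001],[0,0,0],0],[[0,0,0],[0,0,0],0]]'
python3 -m jog '[[[0,0,0.002],[0,0,0],0],[[0,0,0.001],[0,0,0],0],[[0,0,0],[0,0,0],0]]'
```

```text
time_s: 17.55
ee_pos: [583.8, -55.1, 174.1]
tcp_rot: [-0.0, 0.737, 0.676, -0.0]
force: [0.5, -0.8, 0.0]
grip_width: 0.2
grasp_force: 0.0
time_s: 17.8
ee_pos: [583.8, -55.3, 171.6]
tcp_rot: [-0.0, 0.737, 0.676, -0.0]
force: [-0.3, -0.2, -0.1]
grip_width: 0.0
grasp_force: 0.0
time_s: 18.05
ee_pos: [583.8, -55.3, 168.5]
tcp_rot: [-0.0, 0.737, 0.676, -0.0]
force: [0.0, -0.2, 0.0]
grip_width: -0.1
grasp_force: 0.0
```

```bash
for i in 1 2; do python3 -m jog '[[[0,0,0.002],[0,0,0],0],[[0,0,0.002],[0,0,0],0],[[0,0,0],[0,0,0],0]]' | sed -n '1,2p;4p'; done
python3 -m jog '[[[0,0,0.002],[0,0,0],0],[[0,0,0.001],[0,0,0],0],[[0,0,0],[0,0,0],0]]'
```

```text
time_s: 18.3
ee_pos: [583.7, -55.3, 164.2]
force: [0.7, 0.0, -0.9]
time_s: 18.55
ee_pos: [583.7, -55.3, 160.2]
force: [-0.7, 0.5, 0.3]
time_s: 18.8
ee_pos: [583.9, -55.2, 157.7]
tcp_rot: [0.0, 0.737, 0.676, 0.0]
force: [-0.0, -0.1, -0.4]
grip_width: -0.3
grasp_force: 0.0
```

```bash
for i in 1 2 3; do python3 -m jog '[[[0,0,0.001],[0,0,0],0],[[0,0,0.001],[0,0,0],0],[[0,0,0],[0,0,0],0]]' | sed -n '1,2p;4p'; done
```

```text
time_s: 19.05
ee_pos: [584.0, -55.2, 156.1]
force: [-1.4, -0.1, 3.9]
time_s: 19.3
ee_pos: [584.0, -55.1, 154.1]
force: [-0.1, -0.1, 3.2]
time_s: 19.55
ee_pos: [584.6, -55.0, 153.6]
force: [-3.0, -0.3, 16.9]
```

```bash
python3 -m jog '[[[0,0,0.001],[0,0,0],0],[[0,0,0],[0,0,0],0],[[0,0,-0.02],[0,0,0],0],[[0,0,-0.04],[0,0,0],0.5],[[0,0,-0.04],[0,0,0],1],[[0,0,-0.04],[0,0,0],1],[[0,0,-0.04],[0,0,0],1]]'
python3 -m jog '[[[0.04,0,-0.02],[0,0,0],1],[[0.04,0,-0.02],[0,0,0],1],[[0,0,0],[0,0,0],1],[[0,0,0],[0,0,0],1]]'
python3 - <<'E'
from h import *
c=cam("wrist","w8.png"); P=cloud(c)
z=P[...,2]; hs=c["hsv"]; b=cv2.inRange(hs,np.array((100,90,30)),np.array((130,255,255)))>0
m=(b&(z>70)&(z<95)).astype(np.uint8)
n,l,s,ce=cv2.connectedComponentsWithStats(m)
for i in range(1,n):
    if s[i,4]>60: q=P[l==i]; print("cap",s[i,4],((q.max(0)+q.min(0))/2).round(1),np.median(q[:,2]).round(1))
print(tool([439.2,339.5,235],-5))
E
```

```text
time_s: 20.13
ee_pos: [583.4, -55.1, 332.4]
tcp_rot: [-0.0, 0.737, 0.676, -0.0]
force: [1.0, -0.8, -0.6]
grip_width: 48.4
grasp_force: 0.0
time_s: 20.47
ee_pos: [590.3, 22.4, 369.4]
tcp_rot: [0.001, 0.735, 0.678, 0.001]
force: [-0.4, -0.3, -0.8]
grip_width: 85.4
grasp_force: 0.0
cap 351 [580.7 -56.3  76.6] 80.5
{'t': 20.52, 'tcp': [590.2, 19.9, 368.1], 'shift': [0.3058, -0.1776, 0.1328], 'turn': [0.03, 0.02, 0.14], 'q7': np.float64(-0.52)}
```

Cap 1 is home (top at 80.5 mm). Pot B next.

```bash
python3 -m jog '[[[0.034,-0.02,0],[0,0,0],1],[[0.034,-0.02,0],[0,0,0],1],[[0.034,-0.02,0],[0,0,0],1],[[0.034,-0.02,0],[0,0,0],1],[[0.034,-0.02,0],[0,0,0],1],[[0.034,-0.02,0],[0,0,0],1],[[0.034,-0.02,0],[0,0,0],1],[[0.034,-0.02,0],[0,0,0],1]]'
python3 -m jog '[[[0.034,-0.0176,0],[0,0,0],1],[[0,0,0.04],[0,0,0],1],[[0,0,0.04],[0,0,0],1],[[0,0,0.03],[0,0,0],1],[[0,0,0],[0,0,0],1],[[0,0,0],[0,0,0],1]]'
python3 pots.py w9.png | grep "hue 1[01]" | cut -c1-300
python3 -c "
from h import *
print(tool([439.2,339.5,102],-5))"
```

```text
time_s: 21.18
ee_pos: [454.4, 303.5, 366.9]
tcp_rot: [0.0, 0.738, 0.675, -0.001]
force: [0.7, 2.0, 0.1]
grip_width: 85.5
grasp_force: 0.0
time_s: 21.68
ee_pos: [440.2, 337.7, 256.6]
tcp_rot: [-0.0, 0.738, 0.675, -0.002]
force: [0.6, 0.7, 0.8]
grip_width: 85.3
grasp_force: 0.0
[482 188  33  30 753] hue 108.0 ctr 576.3 347.7 r 11.4 z 49.7 mean [575.1 348.4  48.9] {'t': 21.73, 'tcp': [440.7, 338.8, 258.4], 'shift': [0.0208, 0.1344, 0.0583], 'turn': [-0.04, 0.01, -0.05], 'q7': np.float64(-1.24)}
[309 213  28  30 636] hue 108.0 ctr 438.7 340.3 r 11.3 z 49.8 mean [438.6 340.8  49.3] {'t': 21.73, 'tcp': [440.7, 338.8, 258.4], 'shift': [0.0013, -0.002, 0.0584], 'turn': [-0.04, 0.01, -0.05], 'q7': np.float64(-1.24)}
{'t': 21.73, 'tcp': [440.7, 338.8, 258.4], 'shift': [0.0006, -0.0014, 0.1564], 'turn': [-0.04, 0.01, -0.05], 'q7': np.float64(-1.24)}
```

```bash
python3 -m jog '[[[0.001,-0.0015,0.035],[0,0,0],1],[[0,0,0.035],[0,0,0],1],[[0,0,0.035],[0,0,0],1],[[0,0,0.035],[0,0,0],1],[[0,0,0.0225],[0,0,0],1],[[0,0,0],[0,0,0],0.3],[[0,0,0],[0,0,0],0.1],[[0,0,0],[0,0,0],0]]' 40
python3 -m jog '[[[0,0,0],[0,0,0],0],[[0,0,0],[0,0,0],0],[[0,0,0],[0,0,0],0],[[0,0,0],[0,0,0],0]]'
python3 -m jog '[[[0,0,-0.02],[0,0,0],0],[[0,0,-0.03],[0,0,0],0],[[0,0,-0.035],[0,0,0],0],[[0,0,-0.035],[0,0,0],0],[[0,0,-0.02],[0,0,0],0],[[0,0,0],[0,0,0],0],[[0,0,0],[0,0,0],0]]'
python3 hand.py w10.png; python3 -c "
from h import *
print(tool([586.7,-10.3,235],-5))"
```

```text
time_s: 22.4
ee_pos: [439.8, 341.5, 98.0]
tcp_rot: [0.0, 0.737, 0.675, 0.002]
force: [-0.8, -0.1, 1.1]
grip_width: 51.9
grasp_force: 0.0
time_s: 22.73
ee_pos: [439.5, 341.3, 97.7]
tcp_rot: [0.0, 0.737, 0.676, 0.002]
force: [-0.3, 0.1, 9.5]
grip_width: 26.3
grasp_force: 38.7
time_s: 23.32
ee_pos: [439.0, 340.7, 237.4]
tcp_rot: [0.0, 0.737, 0.676, 0.002]
force: [0.1, -0.6, -0.9]
grip_width: 26.0
grasp_force: 39.8
2992
cap top tool z 46.5 mean [-0.4  0.4 46.5] mid-extent [-1.2  0.3 46.6] [22.6 20.8  3.7] 2427
{'t': 23.37, 'tcp': [438.6, 340.0, 236.0], 'shift': [-0.3361, 0.1781, 0.0012], 'turn': [0.08, -0.01, -0.01], 'q7': np.float64(-1.26)}
```

```bash
python3 -m jog '[[[-0.0335,0.0178,0],[0,0,0],0],[[-0.0335,0.0178,0],[0,0,0],0],[[-0.0335,0.0178,0],[0,0,0],0],[[-0.0335,0.0178,0],[0,0,0],0],[[-0.0335,0.0178,0],[0,0,0],0],[[-0.0335,0.0178,0],[0,0,0],0],[[-0.0335,0.0178,0],[0,0,0],0],[[-0.0335,0.0178,0],[0,0,0],0]]'
python3 -m jog '[[[-0.0335,0.0178,0],[0,0,0],0],[[-0.0335,0.0178,0],[0,0,0],0],[[0,0,0.035],[0,0,0],0],[[0,0,0.03],[0,0,0],0],[[0,0,0.008],[0,0,0],0],[[0,0,0],[0,0,0],0],[[0,0,0],[0,0,0],0]]'
python3 hand.py w11.png; python3 -c "
from h import *
print(tool([586.4,-9.5,132],-5))"
```

```text
time_s: 24.03
ee_pos: [557.0, 58.8, 234.1]
tcp_rot: [-0.001, 0.737, 0.676, -0.001]
force: [0.5, 0.1, 0.6]
grip_width: 25.8
grasp_force: 39.8
time_s: 24.62
ee_pos: [586.6, -7.9, 162.5]
tcp_rot: [-0.001, 0.737, 0.676, -0.0]
force: [0.2, 1.0, 0.9]
grip_width: 25.9
grasp_force: 39.8
3129
cap top tool z 48.9 mean [-1.5 -0.7 48.9] mid-extent [-2.2 -0.9 48.7] [22.  21.1  3.5] 2407
{'t': 24.67, 'tcp': [587.2, -7.7, 163.5], 'shift': [-0.0019, -0.0007, 0.0315], 'turn': [0.05, -0.04, 0.11], 'q7': np.float64(-0.67)}
```

```bash
python3 -m jog '[[[-0.0014,0,0.008],[0,0,0],0],[[0,0,0.008],[0,0,0],0],[[0,0,0.008],[0,0,0],0],[[0,0,0.003],[0,0,0],0],[[0,0,0],[0,0,0],0]]'
python3 -m jog '[[[0,0,0.003],[0,0,0],0],[[0,0,0.002],[0,0,0],0],[[0,0,0],[0,0,0],0]]'
```

```text
time_s: 25.08
ee_pos: [586.2, -10.2, 134.5]
tcp_rot: [-0.0, 0.737, 0.676, -0.001]
force: [-1.0, -0.7, -1.0]
grip_width: 26.1
grasp_force: 39.8
time_s: 25.33
ee_pos: [586.8, -9.8, 132.7]
tcp_rot: [0.001, 0.737, 0.676, 0.0]
force: [-6.0, -1.6, 19.5]
grip_width: 25.7
grasp_force: 41.6
```

```bash
python3 -m jog '[[[0,0,-0.001],[0,0,0],0.5],[[0,0,0],[0,0,0],0.5],[[0,0,0],[0,0,0],0.5],[[0,0,-0.02],[0,0,0],0.5],[[0,0,-0.02],[0,0,0],0.4],[[0,0,0],[0,0,0],0],[[0,0,0],[0,0,0],0],[[0,0,0],[0,0,0],0]]'
python3 -m jog '[[[0,0,0],[0,0,0],0],[[0,0,0.006],[0,0,0],0],[[0,0,0.004],[0,0,0],0],[[0,0,0.002],[0,0,0],0],[[0,0,0],[0,0,0],0]]'
```

```text
time_s: 26.0
ee_pos: [586.5, -10.4, 170.9]
tcp_rot: [-0.0, 0.737, 0.676, -0.0]
force: [-0.5, 0.9, -0.5]
grip_width: 0.4
grasp_force: 0.0
time_s: 26.42
ee_pos: [586.2, -10.3, 158.3]
tcp_rot: [-0.001, 0.737, 0.676, -0.001]
force: [-0.0, 0.5, -0.3]
grip_width: -0.1
grasp_force: 0.0
```

```bash
python3 -m jog '[[[0,0,0.002],[0,0,0],0],[[0,0,0.001],[0,0,0],0],[[0,0,0.001],[0,0,0],0],[[0,0,0],[0,0,0],0]]' | sed -n '2p;4p'; python3 -m jog '[[[0,0,0.001],[0,0,0],0],[[0,0,0.001],[0,0,0],0],[[0,0,0],[0,0,0],0]]' | sed -n '2p;4p'
```

```text
ee_pos: [586.7, -10.0, 155.8]
force: [-0.7, -0.4, 3.5]
ee_pos: [586.7, -10.1, 153.8]
force: [-1.7, 0.2, 3.8]
```

```bash
python3 -m jog '[[[0,0,0.001],[0,0,0],0],[[0,0,0.001],[0,0,0],0],[[0,0,0],[0,0,0],0]]' | sed -n '2p;4p'
```

```text
ee_pos: [587.3, -9.7, 153.6]
force: [-4.6, -1.5, 19.8]
```

```bash
python3 -m jog '[[[0,0,0.0005],[0,0,0],0],[[0,0,0],[0,0,0],0],[[0,0,-0.02],[0,0,0],0],[[0,0,-0.04],[0,0,0],1],[[0,0,-0.04],[0,0,0],1],[[0.039,-0.0046,-0.01],[0,0,0],1],[[0.039,-0.0046,0],[0,0,0],1],[[0.039,-0.0046,0],[0,0,0],1]]'
python3 -m jog '[[[0.0395,-0.0046,0],[0,0,0],1],[[0.0395,-0.0046,0],[0,0,0],1],[[0.0395,-0.0046,0],[0,0,0],1],[[0.0395,-0.0046,0],[0,0,0],1],[[0.0395,-0.0046,0],[0,0,0],1],[[0.0395,-0.0046,0],[0,0,0],1],[[0,0,0],[0,0,0],1],[[0,0,0],[0,0,0],1]]'
python3 pots.py w12.png | grep "hue 1[01]" | cut -c1-400
```

```text
time_s: 27.92
ee_pos: [583.6, 108.2, 262.3]
tcp_rot: [0.001, 0.738, 0.675, 0.001]
force: [0.3, 0.8, 0.1]
grip_width: 60.7
grasp_force: 0.0
time_s: 28.58
ee_pos: [574.3, 349.8, 260.6]
tcp_rot: [-0.001, 0.735, 0.678, 0.0]
force: [0.7, -0.9, 0.5]
grip_width: 85.6
grasp_force: 0.0
[314 218  28  29 625] hue 108.0 ctr 576.9 347.8 r 11.4 z 49.8 mean [576.9 348.7  49.2] {'t': 28.63, 'tcp': [575.5, 347.1, 260.4], 'shift': [0.0008, 0.0014, 0.0604], 'turn': [-0.03, 0.02, 0.16], 'q7': np.float64(-1.08)}
```

```bash
python3 -m jog '[[[0.0008,0.0012,0.035],[0,0,0],1],[[0,0,0.035],[0,0,0],1],[[0,0,0.035],[0,0,0],1],[[0,0,0.035],[0,0,0],1],[[0,0,0.024],[0,0,0],1],[[0,0,0],[0,0,0],0.3],[[0,0,0],[0,0,0],0.1],[[0,0,0],[0,0,0],0]]' 40
python3 -m jog '[[[0,0,0],[0,0,0],0],[[0,0,0],[0,0,0],0],[[0,0,0],[0,0,0],0],[[0,0,0],[0,0,0],0]]'
python3 -m jog '[[[0,0,-0.02],[0,0,0],0],[[0,0,-0.03],[0,0,0],0],[[0,0,-0.035],[0,0,0],0],[[0,0,-0.035],[0,0,0],0],[[0,0,-0.02],[0,0,0],0],[[0,0,0],[0,0,0],0],[[0,0,0],[0,0,0],0]]'
python3 hand.py w13.png; python3 -c "
from h import *
print(tool([590.6,34.4,235],-5))"
```

```text
time_s: 29.3
ee_pos: [578.5, 346.5, 98.7]
tcp_rot: [0.0, 0.738, 0.675, 0.001]
force: [0.3, -0.7, 0.7]
grip_width: 51.5
grasp_force: 0.0
time_s: 29.63
ee_pos: [578.2, 347.4, 99.4]
tcp_rot: [0.0, 0.737, 0.676, 0.002]
force: [-0.1, -0.8, 6.7]
grip_width: 25.9
grasp_force: 38.9
time_s: 30.22
ee_pos: [577.7, 347.2, 239.3]
tcp_rot: [0.001, 0.737, 0.676, 0.002]
force: [0.6, -0.6, -1.8]
grip_width: 25.8
grasp_force: 39.6
2941
cap top tool z 47.6 mean [ 1.4  0.6 47.6] mid-extent [ 0.8  0.6 47.6] [22.6 21.3  3.6] 2390
{'t': 30.27, 'tcp': [577.4, 346.5, 237.5], 'shift': [-0.3098, 0.0403, 0.0025], 'turn': [0.07, -0.0, 0.02], 'q7': np.float64(-1.09)}
```

```bash
python3 -m jog '[[[-0.0345,0.0044,0],[0,0,0],0],[[-0.0345,0.0044,0],[0,0,0],0],[[-0.0345,0.0044,0],[0,0,0],0],[[-0.0345,0.0044,0],[0,0,0],0],[[-0.0345,0.0044,0],[0,0,0],0],[[-0.0345,0.0044,0],[0,0,0],0],[[-0.0345,0.0044,0],[0,0,0],0],[[-0.0345,0.0044,0],[0,0,0],0]]'
python3 -m jog '[[[-0.0345,0.0044,0],[0,0,0],0],[[0,0,0],[0,0,0],0],[[0,0,0.035],[0,0,0],0],[[0,0,0.03],[0,0,0],0],[[0,0,0.008],[0,0,0],0],[[0,0,0],[0,0,0],0],[[0,0,0],[0,0,0],0]]'
python3 hand.py w14.png; python3 -c "
from h import *
print(tool([590.0,33.6,132.5],-5))"
```

```text
time_s: 30.93
ee_pos: [587.7, 66.6, 235.5]
tcp_rot: [-0.001, 0.737, 0.676, -0.001]
force: [0.3, -0.7, -1.2]
grip_width: 25.8
grasp_force: 39.6
time_s: 31.52
ee_pos: [589.8, 34.5, 163.9]
tcp_rot: [-0.001, 0.737, 0.676, -0.0]
force: [0.2, -0.2, -0.5]
grip_width: 25.7
grasp_force: 39.6
3312
cap top tool z 50.3 mean [ 0.3 -0.4 50.3] mid-extent [-0.3 -0.4 50.5] [22.2 21.3  4. ] 2428
{'t': 31.57, 'tcp': [590.4, 34.8, 164.8], 'shift': [-0.0012, -0.0003, 0.0323], 'turn': [0.04, -0.04, 0.07], 'q7': np.float64(-0.74)}
```

```bash
python3 -m jog '[[[-0.0008,0,0.008],[0,0,0],0],[[0,0,0.008],[0,0,0],0],[[0,0,0.008],[0,0,0],0],[[0,0,0.004],[0,0,0],0],[[0,0,0],[0,0,0],0]]'
python3 -m jog '[[[0,0,0.003],[0,0,0],0],[[0,0,0.001],[0,0,0],0],[[0,0,0],[0,0,0],0]]'
```

```text
time_s: 31.98
ee_pos: [589.6, 33.1, 135.0]
tcp_rot: [-0.0, 0.737, 0.676, -0.0]
force: [0.3, -0.2, -0.6]
grip_width: 25.3
grasp_force: 39.6
time_s: 32.23
ee_pos: [589.8, 33.6, 134.2]
tcp_rot: [0.001, 0.737, 0.676, 0.0]
force: [-6.7, -2.1, 18.7]
grip_width: 25.8
grasp_force: 41.5
```

```bash
python3 -m jog '[[[0,0,-0.001],[0,0,0],0.5],[[0,0,0],[0,0,0],0.5],[[0,0,0],[0,0,0],0.5],[[0,0,-0.02],[0,0,0],0.5],[[0,0,-0.02],[0,0,0],0.4],[[0,0,0],[0,0,0],0],[[0,0,0],[0,0,0],0],[[0,0,0],[0,0,0],0]]' | sed -n '2p'
python3 -m jog '[[[0,0,0],[0,0,0],0],[[0,0,0.007],[0,0,0],0],[[0,0,0.004],[0,0,0],0],[[0,0,0.002],[0,0,0],0],[[0,0,0],[0,0,0],0]]' | sed -n '2p;4p'
python3 -m jog '[[[0,0,0.002],[0,0,0],0],[[0,0,0.001],[0,0,0],0],[[0,0,0.001],[0,0,0],0],[[0,0,0],[0,0,0],0]]' | sed -n '2p;4p'
```

```text
ee_pos: [589.6, 32.9, 172.3]
ee_pos: [589.4, 33.1, 158.8]
force: [-0.6, -0.6, 0.7]
ee_pos: [590.0, 33.4, 156.3]
force: [-1.1, -0.4, 2.4]
```

```bash
python3 -m jog '[[[0,0,0.001],[0,0,0],0],[[0,0,0.001],[0,0,0],0],[[0,0,0.001],[0,0,0],0],[[0,0,0],[0,0,0],0]]' | sed -n '2p;4p'; python3 -m jog '[[[0,0,0.001],[0,0,0],0],[[0,0,0],[0,0,0],0]]' | sed -n '2p;4p'
```

```text
ee_pos: [590.1, 33.5, 153.7]
force: [-1.7, 0.5, 6.1]
ee_pos: [590.3, 33.6, 153.7]
force: [-3.8, -0.9, 14.1]
```

Pressed home. Rise, go to the cover side and check the wells and the cover.

```bash
python3 -m jog '[[[0,0,0.001],[0,0,0],0],[[0,0,0],[0,0,0],0],[[0,0,-0.02],[0,0,0],0],[[0,0,-0.04],[0,0,0],1],[[0,0,-0.04],[0,0,0],1],[[0,0,-0.04],[0,0,0],1],[[0,0,-0.04],[0,0,0],1],[[0,0,-0.04],[0,0,0],1]]' | sed -n '2p'
python3 -m jog '[[[-0.035,-0.005,-0.01],[0,0,0],1],[[-0.035,-0.005,0],[0,0,0],1],[[0,0,0],[0,0,0],1],[[0,0,0],[0,0,0],1]]' | sed -n '2p'
python3 - <<'E'
from h import *
c=cam("wrist","w15.png"); P=cloud(c); z=P[...,2]
b=cv2.inRange(c["hsv"],np.array((100,90,30)),np.array((130,255,255)))>0
n,l,s,ce=cv2.connectedComponentsWithStats((b&(z>60)&(z<100)).astype(np.uint8))
for i in range(1,n):
    if s[i,4]>60: q=P[l==i]; print("cap",s[i,4],((q.max(0)+q.min(0))/2).round(1),np.median(q[:,2]).round(1))
print(tool([490,-380,400],-5))
E
```

```text
ee_pos: [589.4, 33.2, 373.0]
ee_pos: [573.6, -38.6, 380.8]
cap 412 [588.4  32.7  77.3] 80.8
cap 382 [586.1 -11.6  76.6] 80.8
cap 365 [580.7 -57.3  77. ] 80.6
{'t': 35.2, 'tcp': [573.6, -36.4, 380.8], 'shift': [-0.3496, -0.0528, -0.0192], 'turn': [-0.01, 0.0, -0.1], 'q7': np.float64(-0.44)}
```

View pics/w15.png

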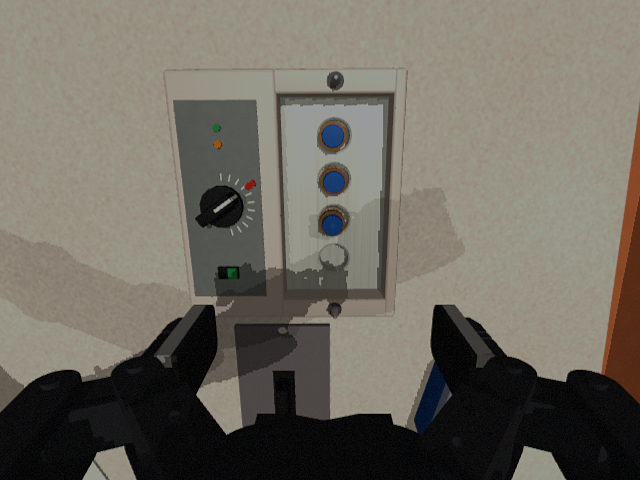

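All three pots stand in their wells with caps down: (333,136), (334,182), (333,223). The dial is on the mark. Now locate the cover.

```bash
python3 -m jog '[[[-0.036,-0.006,0],[0,0,0],1],[[-0.036,-0.006,0],[0,0,0],1],[[-0.036,-0.006,0],[0,0,0],1],[[-0.036,-0.006,0],[0,0,0],1],[[-0.036,-0.006,0],[0,0,0],1],[[-0.036,-0.006,0],[0,0,0],1],[[-0.036,-0.006,0],[0,0,0],1],[[-0.036,-0.006,0],[0,0,0],1]]' | sed -n '2p'
python3 -m jog '[[[-0.036,-0.006,0],[0,0,0],1],[[0,0,0],[0,0,0],1],[[0,0,0],[0,0,0],1]]' | sed -n '2p'
cat > cover.py <<'E'
from h import *
import sys
c=cam("wrist",sys.argv[1]); P=cloud(c); z=P[...,2]
n,l,s,ce=cv2.connectedComponentsWithStats(((z>34)&(z<45)&(abs(P[...,0]-490)<120)&(abs(P[...,1]+330)<130)).astype(np.uint8))
for i in range(1,n):
    if s[i,4]>300: q=P[l==i]; print("rib",s[i],np.median(q[:,2]).round(1),cv2.minAreaRect(q[:,:2].astype(np.float32)),q.mean(0).round(1))
print(tool([490,-330.5,235],-5))
E
python3 cover.py w16.png
python3 - <<'E'
from h import *
c=cam("top","top2.png")
for a,ce,b in blobs(c,(100,90,40),(130,255,255)): print(a,ce.round(1),onplane(c,ce,50)[0].round(0))
E
```

```text
ee_pos: [501.2, -318.5, 380.7]
ee_pos: [491.6, -355.2, 379.7]
rib [ 313  141   15   81 1139] 39.6 ((489.3398132324219, -331.1341857910156), (89.25198364257812, 15.548131942749023), 84.99641418457031) [ 489.8 -329.1   39.5]
{'t': 36.17, 'tcp': [492.5, -353.0, 380.3], 'shift': [0.0219, -0.0044, 0.1453], 'turn': [-0.01, -0.11, 0.05], 'q7': np.float64(0.13)}
52 [138.6 219.5] [629. 492.  50.]
42 [293.8 231.9] [593.  33.  50.]
44 [309.  232.6] [591. -12.  50.]
43 [324.5 234.3] [586. -58.  50.]
30 [111.2 272.9] [471. 563.  50.]
28 [138.3 275.7] [463. 484.  50.]
31 [127.5 284.6] [437. 514.  50.]
22 [516.3 382.3] [ 159. -604.   50.]
```

View pics/top2.png

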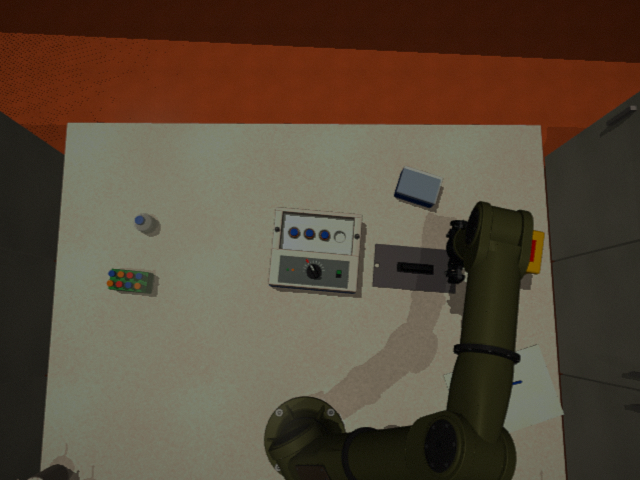

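No pots left on the bench, and the cover lies where I left it, handle at (415,268). Regrasp it.

```bash
python3 -m jog '[[[0.0219,-0.0044,0],[0,0,0],1],[[0,0,0.04],[0,0,0],1],[[0,0,0.04],[0,0,0],1],[[0,0,0.04],[0,0,0],1],[[0,0,0.04],[0,0,0],1],[[0,0,0.04],[0,0,0],1],[[0,0,0],[0,0,0],1],[[0,0,0],[0,0,0],1]]' | sed -n 2p
python3 cover.py w17.png | tail -1; python3 -c "
from h import *
print(tool([489.6,-330.4,88.5],-5))"
```

```text
ee_pos: [489.7, -329.4, 180.4]
{'t': 36.93, 'tcp': [490.9, -330.0, 182.5], 'shift': [-0.0005, -0.0008, -0.0525], 'turn': [0.07, -0.04, 0.18], 'q7': np.float64(-0.06)}
{'t': 36.93, 'tcp': [490.9, -330.0, 182.5], 'shift': [-0.0006, -0.0014, 0.094], 'turn': [0.07, -0.04, 0.18], 'q7': np.float64(-0.06)}
```

```bash
python3 -m jog '[[[-0.0006,-0.0012,0.03],[0,0,0],1],[[0,0,0.03],[0,0,0],1],[[0,0,0.02],[0,0,0],1],[[0,0,0.012],[0,0,0],1],[[0,0,0],[0,0,0],0.4],[[0,0,0],[0,0,0],0],[[0,0,0],[0,0,0],0],[[0,0,0],[0,0,0],0]]' 90
python3 -m jog '[[[0,0,0],[0,0,0],0],[[0,0,0],[0,0,0],0],[[0,0,0],[0,0,0],0]]'
python3 -m jog '[[[0,0,-0.02],[0,0,0],0],[[0,0,-0.03],[0,0,0],0],[[0,0,-0.03],[0,0,0],0],[[0,0,-0.03],[0,0,0],0],[[0,0,-0.03],[0,0,0],0],[[0,0,-0.03],[0,0,0],0],[[0,0,0],[0,0,0],0],[[0,0,0],[0,0,0],0]]'
python3 -c "
from h import *
print(tool([585.2,-32.7,260],-5))"
```

```text
time_s: 37.6
ee_pos: [489.3, -332.4, 90.9]
tcp_rot: [0.002, 0.737, 0.676, 0.0]
force: [0.7, 0.3, 0.3]
grip_width: 38.9
grasp_force: 0.0
time_s: 37.85
ee_pos: [488.9, -332.3, 90.4]
tcp_rot: [0.001, 0.737, 0.676, 0.0]
force: [-0.4, 1.0, 7.9]
grip_width: 14.2
grasp_force: 89.5
time_s: 38.52
ee_pos: [488.5, -332.2, 260.5]
tcp_rot: [0.001, 0.737, 0.676, 0.0]
force: [-0.4, 0.5, -4.8]
grip_width: 14.2
grasp_force: 88.6
{'t': 38.52, 'tcp': [488.5, -332.2, 260.5], 'shift': [0.3067, 0.0703, 0.0001], 'turn': [0.13, 0.1, 0.01], 'q7': np.float64(0.01)}
```

```bash
python3 -m jog '[[[0.02,0.005,0],[0,0,0],0],[[0.036,0.008,0],[0,0,0],0],[[0.036,0.008,0],[0,0,0],0],[[0.036,0.008,0],[0,0,0],0],[[0.036,0.008,0],[0,0,0],0],[[0.036,0.008,0],[0,0,0],0],[[0.036,0.008,0],[0,0,0],0],[[0.036,0.008,0],[0,0,0],0]]' | sed -n 2p
python3 -m jog '[[[0.025,0.006,0],[0,0,0],0],[[0.008,0.0025,0.02],[0,0,0],0],[[0,0,0.02],[0,0,0],0],[[0,0,0],[0,0,0],0],[[0,0,0],[0,0,0],0],[[0,0,0],[0,0,0],0]]' | sed -n 2p
python3 - <<'E'
from h import *
c=cam("wrist","w18.png"); print(tool([584.5,-34.2,180],-5)); P=cloud(c); z=P[...,2]; print(ctrl.state()["ee_pos"])
m=(abs(P[...,0]-585)<80)&(abs(P[...,1]+33)<135)&(z>120)&(z<180); v,u=np.nonzero(m)
print(np.percentile(z[m],[5,50,95]).round(1), v.min(),v.max(),u.min(),u.max())
E
```

```text
ee_pos: [571.9, -65.0, 257.1]
ee_pos: [583.7, -34.9, 218.8]
{'t': 39.73, 'tcp': [584.0, -34.8, 219.4], 'shift': [0.0007, 0.0004, 0.0394], 'turn': [0.01, -0.0, -0.04], 'q7': np.float64(-0.56)}
[584.01028256 -34.8342384  219.39050062]
[135.4 136.5 168.1] 0 442 145 501
```

View pics/w18.png

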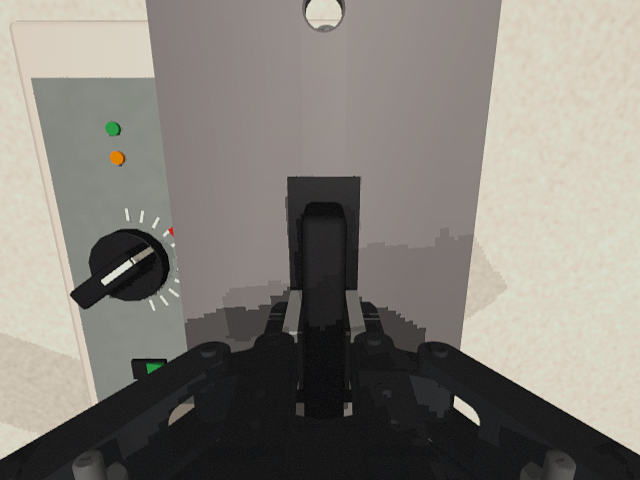

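The near hole is at (323,12) in the plate, with the pin tip seen through it at (324,27). I'll compute the hole–pin error.

Run:
```python
from h import *
c=cam("wrist"); px=c["pixels"]; P=cloud(c)
print("plate z",P[60,330,2], "hole",onplane(c,(323.5,12),P[60,330,2])[0].round(1))
print("pin tip",onplane(c,(324,28),105)[0].round(1),"expected [595.1 82.9]")
print(tool([584.5,-34.2,180],-5))
# rib heading from plate edges: left/right edges at rows 40..200
for r in (40,200):
    z=P[r,:,2]; k=np.nonzero(abs(z-P[60,330,2])<4)[0]; print(r,P[r,k.min()].round(1),P[r,k.max()].round(1))
```

```text
plate z 137.20857881616925 hole [594.   80.2 137.2]
pin tip [594.5  83.2 105. ] expected [595.1 82.9]
{'t': 39.78, 'tcp': [584.2, -34.8, 219.7], 'shift': [0.0006, 0.0003, 0.0397], 'turn': [0.05, -0.0, -0.04], 'q7': np.float64(-0.56)}
40 [528.   77.  136.1] [657.9  65.5 136.4]
200 [522.9  16.6 136.7] [652.4   5.2 136.7]
```

```bash
python3 -m jog '[[[0.002,0.0004,0.01],[0,0,0],0],[[0,0,0.01],[0,0,0],0],[[0,0,0.008],[0,0,0],0],[[0,0,0.006],[0,0,0],0],[[0,0,0],[0,0,0],0],[[0,0,0],[0,0,0],0]]'
python3 -m jog '[[[0,0,0.002],[0,0,0],0],[[0,0,0.002],[0,0,0],0],[[0,0,0.002],[0,0,0],0],[[0,0,0],[0,0,0],0]]'
```

```text
time_s: 40.28
ee_pos: [584.2, -32.3, 184.4]
tcp_rot: [-0.0, 0.737, 0.676, -0.0]
force: [0.5, 0.3, -3.2]
grip_width: 14.2
grasp_force: 88.7
time_s: 40.62
ee_pos: [584.4, -32.3, 178.7]
tcp_rot: [-0.0, 0.737, 0.676, -0.0]
force: [-0.3, -0.4, -2.8]
grip_width: 14.2
grasp_force: 88.7
```

```bash
python3 -m jog '[[[0,0,0.002],[0,0,0],0],[[0,0,0.0015],[0,0,0],0],[[0,0,0],[0,0,0],0]]'
python3 -m jog '[[[0,0,0.001],[0,0,0],0],[[0,0,0],[0,0,0],0]]'
```

```text
time_s: 40.87
ee_pos: [584.5, -32.3, 175.5]
tcp_rot: [0.0, 0.737, 0.676, 0.0]
force: [0.5, 0.2, -3.2]
grip_width: 14.3
grasp_force: 88.7
time_s: 41.03
ee_pos: [584.5, -32.2, 175.4]
tcp_rot: [0.0, 0.737, 0.676, 0.0]
force: [-3.0, -1.4, 5.9]
grip_width: 14.0
grasp_force: 89.9
```

Seated. Release, back off and check.

```bash
python3 -m jog '[[[0,0,0],[0,0,0],1],[[0,0,0],[0,0,0],1],[[0,0,0],[0,0,0],1],[[0,0,0],[0,0,0],1],[[0,0,-0.03],[0,0,0],1],[[0,0,-0.04],[0,0,0],1],[[0,0,-0.04],[0,0,0],1],[[0,0,-0.04],[0,0,0],1]]' | sed -n 2p
python3 -m jog '[[[0,0,-0.04],[0,0,0],1],[[0,0,-0.035],[0,0,0],1],[[0,0,0],[0,0,0],1],[[0,0,0],[0,0,0],1],[[0,0,0],[0,0,0],1]]'
python3 - <<'E'
from h import *
c=cam("wrist","w19.png"); P=cloud(c); z=P[...,2]
m=((z>118)&(z<135)); m[320:]=0; n,l,s,ce=cv2.connectedComponentsWithStats(m.astype(np.uint8))
i=1+s[1:,4].argmax(); q=P[l==i]; print("rib",np.median(q[:,2]),cv2.minAreaRect(q[:,:2].astype(np.float32)))
m=(abs(z-93)<8)&(abs(P[...,0]-585)<55)&(abs(P[...,1]+33)<95)&(abs(P[...,0]-585)>20); q=P[m]
A=np.c_[q[:,:2]-[585,-33],np.ones(len(q))]; print("plate plane",np.linalg.lstsq(A,q[:,2],rcond=None)[0])
m=((z>108)&(z<124)&(np.hypot(P[...,0]-473,P[...,1]+23)<30)); q=P[m]; print("bar",cv2.minAreaRect(q[:,:2].astype(np.float32)))
E
```

```text
ee_pos: [584.1, -32.1, 326.0]
time_s: 42.12
ee_pos: [584.2, -32.4, 398.9]
tcp_rot: [-0.0, 0.737, 0.676, -0.0]
force: [0.1, 0.6, -0.7]
grip_width: 85.5
grasp_force: 0.0
rib 124.53950678229515 ((584.5921630859375, -30.382877349853516), (89.25279998779297, 15.913350105285645), 84.77645111083984)
plate plane [-5.90406469e-05  9.29629125e-04  9.28903225e+01]
bar ((472.55072021484375, -23.217567443847656), (41.05955123901367, 11.994718551635742), 29.946826934814453)
```

View pics/w19.png

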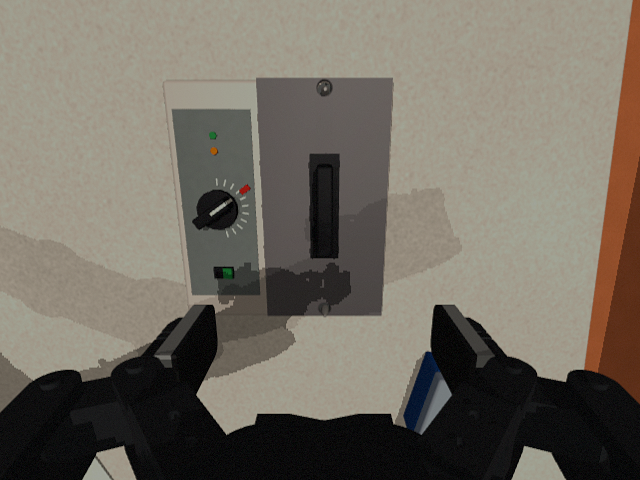

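The cover lies flush with both pins through it at (324,88) and (323,309). Its handle top is at 124.5 mm as at the start, and the dial bar points to the marker at (245,189) to within 1°. Handing in.

```bash
python3 -c "
from cell import ctrl
print(ctrl.close_job())"
```

```text
the job is handed in; nothing more can be done
None
```

The job is handed in, with no verdict returned: all three pots on the bench are in wells with caps home, the cover is back flush on both pins, and the dial is on the red marker, after about 42 s of robot time.

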